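Restart the honing machine after a trip

TASK

The carver's honing machine has tripped: with the fingers, press the square reset key on the starter box fully in, then tip the white rocker on the black extractor switch box right over by pushing down its raised end, and only then press the round start button on the starter box fully in. Do not press the mushroom-headed stop between the two keys, and do not lift, carry or push away the loose switch box or anything else on the bench. Finish with all keys let go and the rocker left tipped over.

Things in the scene. Friction and masses are not known exactly. Their poses are not given: they have to be found in the camera images.
- starter: Grey motor starter box fixed to the bench, 100 (x) x 230 (y) x 64 mm high with an aluminium top plate. Origin: centre of its underside; z up. Along its y axis stand, on top: square reset key at y = +75 mm, mushroom stop at y = 0, round start button at y = -75 mm. Its place and yaw vary.
- reset_top (a point): Centre of the top face of the square grey reset key (26 x 26 mm), 80 mm above the bench when out; moves with the key. A black collar 34 mm square around it stands 12 mm lower than the top face.
- start_top (a point): Centre of the top face of the round grey start button (29 mm diameter), 80 mm above the bench when out; moves with the button. A black collar of 38 mm diameter around it stands 12 mm lower.
- stop_top (a point): Top of the mushroom-headed stop (head 42 mm diameter), 99 mm above the bench. Not to be pressed.
- reset_key (a joint): Travel of the reset key, m: 0 out, 0.007 fully in (straight down). Spring return; starts to move at 1 N, fully in at 5 N, with a hard stop there. Counts as fully in above 0.0055.
- start_button (a joint): Travel of the start button, m: 0 out, 0.007 fully in (straight down). Same spring: 5 N fully in, hard stop. Counts as fully in above 0.0055.
- stop_mushroom (a joint): Travel of the stop mushroom, m: 0 out, 0.007 fully in. Must stay below 0.002.
- switchbox: Loose black extractor switch box, 130 (x) x 90 (y) x 53 mm high, about 0.85 kg, standing free on rubber feet. Origin: centre of its underside. A white rocker plate 64 (x) x 36 (y) x 10 mm sits in the middle of its top, hinged about the box's y axis 67 mm above the bench. Its place and yaw vary, and it may stand left or right of the starter box.
- rocker_raised (a point): Point on the top face of the rocker's raised end (the end towards the box's -x), on its midline, 25 mm from the hinge; 77 mm above the bench at the start, about 67 mm when tipped fully over. Moves with the rocker.
- rocker (a joint): Angle of the rocker, rad: 0 off (raised end up), 0.4 tipped fully over against a hard stop. It stays where it is left (stiff hinge, needs about 3 N at the raised point). On above 0.35.
- paste_jar: Bystander: jar, 52 mm diameter, 55 mm high, standing behind the starter box; origin under its centre.
- gouge: Bystander: wood-handled gouge, 200 mm long, lying in front of the starter box; origin under its middle.
- hone_bar: Bystander: dark bar 28 x 75 x 24 mm lying behind the switch box; origin under its centre.
- file_handle: Bystander: turned wooden handle standing on end, 38 mm diameter, 108 mm high, in front of the switch box; origin under its centre.
- brush: Bystander: bench brush, 240 mm long, lying at the back; origin under its middle.
- mallet: Bystander: round carver's mallet standing on its head, 92 mm diameter, 226 mm high, back left; origin under its centre.
- carved_blank: Bystander: dark board 100 x 200 x 22 mm lying at the back right; origin under its centre.
There are look-alikes about, which are no part of the job. Of the things that look like the switchbox, the largest one is meant.

How it is judged:
By the outcome, as a careful person would: the job done as asked, in the order asked, and still so for the second after the job is handed in, with the robot touching nothing.
It also fails if it takes over 43 s, if anything falls off the work surface, if the arm or the gripper's body presses on something with over 40 N, if the wrist force passes 120 N, or if a joint passes its speed limit or range.

ROBOT

A 6-joint arm with a two-finger parallel gripper is mounted at the origin on the work surface. World frame = base frame: x ahead of the robot, y to its left, z up, the work surface at z = 0. Lengths are in m, angles in rad, forces in N, time in s.
With the tool pointing down it reaches from about 0.35 to 0.725 m from the base axis. Payload 4.3 kg.
Tool frame: the origin (TCP) lies at the very end of the fingers, on their centre line; the grasp point (between the pads) lies 19 mm behind it; z points along the fingers, y is the line along which they close (so a half turn about z gives the same grasp; the last joint's range is limited). The gripper opens to 85 mm and grips with 20 to 120 N. Pads are 22 mm wide; open, the fingers measure 114 mm over their backs; the gripper's body (76 mm by 85 mm) begins 54 mm behind the grasp point. The pads swing forward as they close: fully open they stand 13 mm farther back than shut.
Start: joints at [-1.364, 0.377, 0.081, 1.274, 0, 1.46], TCP at [0.179, -0.546, 0.231] pointing down, gripper open.
Joint ranges: [-2.72, 2.72], [-0.84, 1.66], [-1.02, 1.22], [-1.77, 2.12], [-1.37, 1.28], [-3.14, 3.14]. Speed limits (rad/s): [2.57, 2.57, 3.14, 3.14, 3.14, 3.14].

INTERFACE

Orientations are given as a 3x3 rotation matrix whose columns are the frame's x, y, z axes.
In Python, from plant import robot, imaging, outline_of gives the robot as it stands.
- The arm moves only by the tool arm_command, never from a script. Its argument "targets" is a list that holds one entry, the list of rows, each a list of 6 numbers: the shift along the tool's x, y, z in cm, then the turn, a rotation vector about the tool's x, y, z in degrees. A call has 1 to 5 rows; each row shifts and turns the commanded pose from where the row before left it, along the tool's axes as they then stand; what a row does not reach is not made up. A row lasts 1/8 s, in which the tool goes at most 62.5 mm and 10.7 degrees, less where a joint would pass 70% of its speed; a pose out of reach is approached as far as the arm can. A call is refused whole if a number of a shift passes 6.25 or a number of a turn 10.7, either way. A call with a gripper value outside its range is refused whole. "grip" is the finger opening in cm, from 0 to 8.54, set as the call begins (left out, the last holds). The fingers move at their own pace and stop on an object; "squeeze" is the grip in N (left out, the last holds). Time passes only in rows, so rows that do not move let the fingers close. It gives the time, the measured TCP pose, the force, the opening and the grip force at its end, in the units of the state.
- robot.read_state(): the state, without advancing time (a new reading comes with each control period).
- imaging.capture(name): name is "side" or "top"; returns a dict with "color" (480x640x3 uint8, blue, green, red), "camera_matrix" (3x3 intrinsics, pixels), "rvec" (rotation vector, rad) and "tvec" (3), from world to camera coordinates, as OpenCV has them. Camera axes: x right, y down, z forward; pixel columns grow to the right and rows downward; lengths in m; the calibration is good to about 2 mm. A picture is of the moment at which its call begins. There is no depth.
- robot.finish_job(): hands the job in; it is judged then, once.
Trained networks look in the newest picture that a camera, given by its name, has taken for a name from the list of things; names that differ only in an ending like _2 or _b are one class to them, and where a whole thing is asked for, a point or a joint stands for the part that bears it (a point fixed in the world has none). Each returns a list of dicts, best first, with "score" (0 to 1); they miss things now and then, are a little off and sometimes report something else, mostly with a low value. They report only what shows in the picture. A call takes as long as a camera call. They do not tell look-alikes from the thing itself.
- outline_of(camera, query): "pixels" (480x640 bool, what is visible of it) and "bbox" ([left, top, right, bottom] in pixels, round what is visible of it).
The state is a dict: "time": time; "joint_pos": joint angles; "qd": joint speeds; "joint_torque": joint torques, N m; "eef_pos": TCP position; "eef_rot": TCP orientation; "force": force on the tool from outside, world axes, zero at the start; "wrist_torque": the same for the moment, N m; "width": finger opening in m; "grasp_force": force on a finger pad.
Only numpy, scipy, OpenCV 4.12 (cv2) and the standard library are available. Lean on these libraries where they do the work, as an engineer would, in place of code of your own. Each camera call takes 0.05 s, during which the arm holds its last target. There are 200 camera calls.

## Working session

There is one attempt and no reset: what is moved stays moved. The work goes in short steps, Python scripts to look and compute and a tool call to move; the robot and the scene stay as the last step left them, time stands still between calls to the robot, and variables do not carry over. Pictures are saved under pics/ and viewed, at most 10 in all, crops included, and the job is handed in when it is done.

Besides the shell and the picture viewer there is one more tool, called after "Emit:" as name([rows], argument=value, ...), one row to a line, values as JSON. arm_command: Moves the arm, as the interface text tells. Its arguments: {"type":"object","properties":{"targets":{"type":"array","items":{"type":"array","items":{"type":"array","items":{"type":"number"}}}},"grip":{"type":"number"},"squeeze":{"type":"number"}},"required":["targets"]}

```bash
ls; mkdir -p pics
cat > h.py <<'E'
import numpy as np,cv2
from plant import robot,imaging,outline_of
def cap(n):
    c=imaging.capture(n); c['R']=cv2.Rodrigues(np.array(c['rvec'],float))[0]; c['t']=np.array(c['tvec'],float).reshape(3); c['K']=np.array(c['camera_matrix'],float); return c
def at_z(c,uv,z):
    d=c['R'].T@np.linalg.inv(c['K'])@np.array([uv[0],uv[1],1.]); o=-c['R'].T@c['t']
    return o+d*(z-o[2])/d[2]
def px(c,p):
    return cv2.projectPoints(np.array([p],float),np.array(c['rvec'],float),c['t'],c['K'],None)[0].ravel()
E
python3 - <<'E'
from h import *
for n in ['top','side']:
    c=cap(n); cv2.imwrite(f'pics/{n}0.png',c['color']); print(n,-c['R'].T@c['t'])
    for q in ['starter','reset_top','start_top','stop_top','switchbox','rocker_raised']:
        for o in outline_of(n,q)[:4]:
            m=o['pixels']; v,u=np.nonzero(m); print(n,q,round(o['score'],2),o['bbox'],m.sum(),u.mean().round(1),v.mean().round(1))
s=robot.read_state(); print(s['time'],s['eef_pos'],s['eef_rot'],s['width'])
E
```

```text
pics
top [0.42028694 0.06914032 1.15580363]
top starter 0.97 [153.8, 241.9, 286.5, 303.3] 6351 217.3 273.2
top starter 0.74 [253.3, 126.3, 365.9, 147.3] 1592 298.5 139.4
top reset_top 0.53 [171.4, 260.1, 184.0, 275.8] 197 175.4 268.2
top start_top 0.54 [243.5, 271.4, 260.2, 283.5] 190 252.6 275.1
top start_top 0.5 [413.2, 245.5, 440.1, 280.5] 558 425.8 261.6
top stop_top 0.79 [201.3, 258.9, 224.0, 279.9] 364 212.4 271.2
top switchbox 0.9 [388.8, 226.8, 459.7, 301.4] 3064 422.1 263.4
top switchbox 0.64 [315.4, 268.1, 357.4, 316.4] 1457 333.8 291.6
top switchbox 0.58 [358.5, 323.1, 411.6, 369.8] 1564 385.6 345.5
top switchbox 0.49 [225.2, 207.3, 255.3, 237.0] 585 240.5 221.3
top rocker_raised 0.97 [410.8, 245.1, 443.2, 277.6] 635 425.8 261.6
top rocker_raised 0.83 [373.4, 340.3, 399.3, 356.3] 324 387.1 345.6
top rocker_raised 0.52 [328.0, 274.4, 344.1, 303.8] 272 334.9 291.3
top rocker_raised 0.17 [199.9, 259.4, 224.3, 283.5] 377 212.6 271.1
side [0.41691124 0.97192464 0.73511573]
side starter 0.62 [303.6, 278.0, 377.0, 391.2] 6210 340.6 333.9
side starter 0.6 [386.2, 311.9, 410.4, 392
[... 199 characters left out ...]
78 341.7 307.2
side switchbox 0.88 [346.6, 244.2, 395.6, 275.5] 1208 369.9 260.2
side switchbox 0.88 [399.5, 216.8, 438.2, 254.9] 1095 419.3 237.1
side switchbox 0.71 [336.7, 280.0, 357.0, 295.9] 190 349.1 286.9
side switchbox 0.66 [318.7, 189.3, 383.6, 233.7] 2067 350.5 212.8
side rocker_raised 0.77 [337.6, 192.7, 365.9, 208.4] 295 350.7 199.2
side rocker_raised 0.65 [414.1, 216.2, 430.9, 233.0] 189 420.4 226.6
side rocker_raised 0.56 [358.3, 243.0, 382.3, 256.5] 164 369.7 250.0
0.7 [ 0.17916012 -0.5464233   0.23135603] [[ 9.50235069e-01  3.11533804e-01  5.99069441e-05]
 [ 3.11533809e-01 -9.50235059e-01 -1.36988069e-04]
 [ 1.42492644e-05  1.48833906e-04 -9.99999989e-01]] 0.08545785888449241
```

Run:
```python
from h import *
a=cv2.imread('pics/top0.png'); 
cv2.imwrite('pics/topc.png',cv2.resize(a[200:380,140:480],(0,0),fx=2.35,fy=2.35,interpolation=cv2.INTER_CUBIC))
```

```text
(no output)
```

View pics/top0.png

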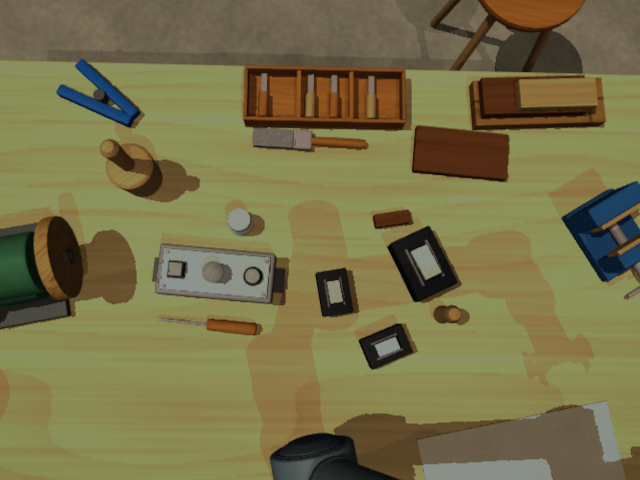

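View pics/topc.png

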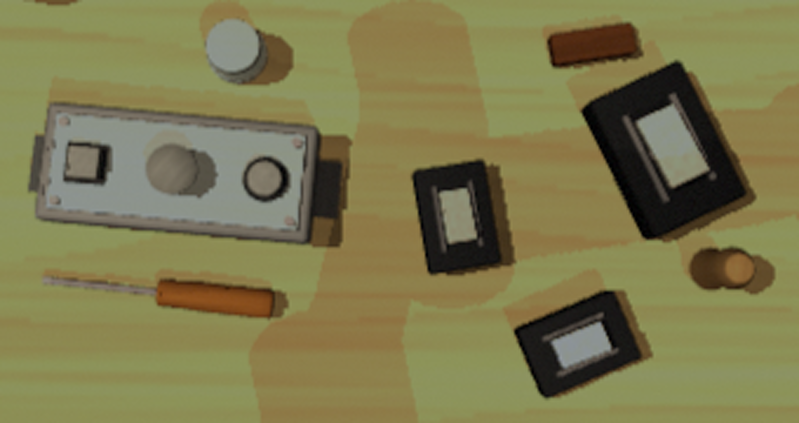

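View pics/side0.png

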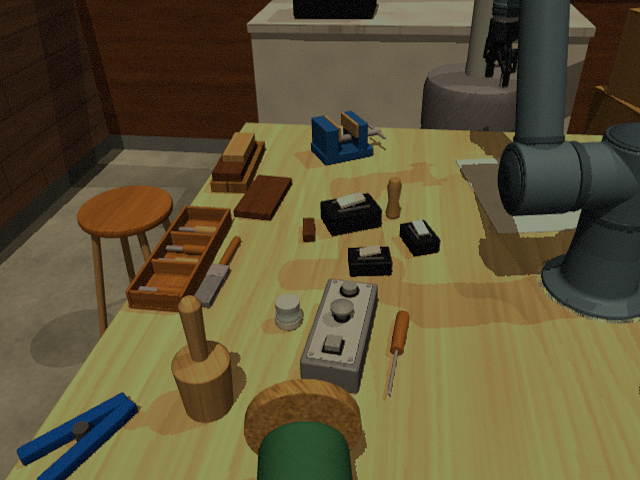

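Run:
```python
from h import *
from scipy.optimize import least_squares
T=cap('top');S=cap('side'); D={}
for n,c in (('top',T),('side',S)):
    for q in ['switchbox','rocker_raised','reset_top','start_top','stop_top']:
        L=outline_of(n,q)
        if q in('switchbox','rocker_raised'):
            tgt=px(c,at_z(T,(425,262),.06)); 
            L=sorted(L,key=lambda o:np.hypot(*(np.argwhere(o['pixels']).mean(0)[::-1]-tgt)))
        m=L[0]['pixels'].astype(np.uint8);v,u=np.nonzero(m);D[n,q]=(m,np.array([u.mean(),v.mean()]));print(n,q,D[n,q][1].round(1),m.sum())
C={'top':T,'side':S}
# starter fit
pts={'reset_top':(0,.075,.079),'stop_top':(0,0,.094),'start_top':(0,-.075,.079)}
def W(p,l): c,s=np.cos(p[2]),np.sin(p[2]); return np.array([p[0]+c*l[0]-s*l[1],p[1]+s*l[0]+c*l[1],l[2]])
f=lambda p:np.concatenate([px(C[n],W(p,l))-D[n,q][1] for q,l in pts.items() for n in C])
g=at_z(T,D['top','stop_top'][1],.095)
r=least_squares(f,[g[0],g[1],-.05],loss='soft_l1');print('starter',r.x,f(r.x).round(1))
for q,l in pts.items():print(q,W(r.x,l).round(4))
# switchbox silhouette fit
box=np.array([(x,y,z) for x in(-.065,.065) for y in(-.045,.045) for z in(0.003,.053)])
def sil(p,c):
    P=np.array([px(c,W(p,l)) for l in box]); h=cv2.convexHull(P.astype(np.float32)); return h
def cost(p):
    e=0
    for n in C:
        m=np.zeros((480,640),np.uint8);cv2.fillPoly(m,[np.round(sil(p,C[n])*16).astype(np.int32)],1,shift=4)
        M=D[n,'switchbox'][0]|D[n,'rocker_raised'][0]; e+=(m!=M).sum()/M.sum()
    return e
from scipy.optimize import minimize
g=at_z(T,D['top','rocker_raised'][1],.07);best=None
for a in np.radians(np.arange(0,180,20)):
    o=minimize(cost,[g[0],g[1],a],method='Nelder-Mead',options=dict(initial_simplex=[[g[0],g[1],a],[g[0]+.01,g[1],a],[g[0],g[1]+.01,a],[g[0],g[1],a+.15]]))
    if best is None or o.fun<best.fun:best=o
p=best.x;print('box',p,best.fun,'rocker at',g)
im=[]
for n in C:
    a=C[n]['color'].copy();k=D[n,'switchbox'][1].astype(int);k0=k-50
    a=a[k0[1]:k0[1]+100,k0[0]:k0[0]+100];a=cv2.resize(a,None,fx=4,fy=4,interpolation=cv2.INTER_CUBIC);b=a
    cv2.polylines(b,[((sil(p,C[n])-k0)*4).astype(np.int32)],True,(0,255,0),1)
    for x,col in((-.025,(0,0,255)),(.025,(255,0,0))):
        q=(px(C[n],W(p,(x,0,.067)))-k0)*4;cv2.circle(b,tuple(int(i) for i in q),3,col,-1)
    im.append(b)
cv2.imwrite('pics/box.png',np.hstack(im))
for sgn in(1,-1):print('raised',sgn,W(p,(sgn*.025,0,.077)))
```

```text
top switchbox [421.8 263.2] 3110
top rocker_raised [425.8 261.5] 610
top reset_top [175.2 268.2] 178
top start_top [252.6 274.9] 168
top stop_top [212.5 271. ] 340
side switchbox [350.8 212.9] 2039
side rocker_raised [350.6 199.1] 276
side reset_top [332.8 342.3] 258
side start_top [348.1 286.8] 131
side stop_top [341.5 307.2] 373
starter [ 0.50428717  0.2345047  -0.06868936] [-1.   0.2  0.1 -2.  -0.7 -0.1 -0.3 -2.7 -0.9 -0.1  0.4 -1.9]
reset_top [0.5094 0.3093 0.079 ]
stop_top [0.5043 0.2345 0.094 ]
start_top [0.4991 0.1597 0.079 ]
box [ 0.5312352  -0.18326352  3.61554591] 0.12633107774601068 rocker at [ 0.53071764 -0.18214666  0.07      ]
raised 1 [ 0.50899093 -0.19467371  0.077     ]
raised -1 [ 0.55347947 -0.17185334  0.077     ]
```

View pics/box.png

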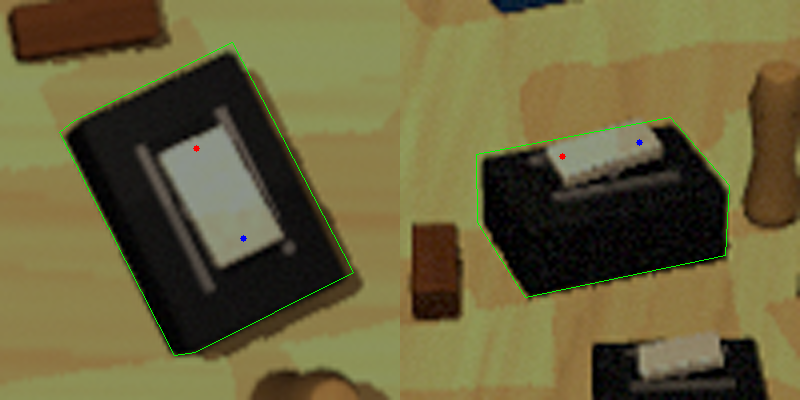

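Candidates for the switch box are at top-image pixels (422,263), (335,291) and (386,346). I'm taking the largest, (422,263), which stands between the hone bar and the file handle.

The crop confirms it. In the side view the rocker slopes up more steeply than its rail towards its right end (blue dot), so the raised end is the one nearer the robot, at about (0.509, -0.195).

Emit:
arm_command([
  [[0,0,0,0,0,-9],[5.7,-1.5,0,0,0,0],[5.7,-1.5,0,0,0,0],[5.7,-1.5,0,0,0,0],[5.7,-1.5,0,0,0,0]],
], grip=0, squeeze=40)

```text
time: 1.92
eef_pos: [0.3559, -0.3877, 0.2315]
eef_rot: [[0.89, 0.456, 0.0], [0.456, -0.89, -0.001], [0.0, 0.001, -1.0]]
force: [0.3, -0.7, 0.5]
width: 0.0001
grasp_force: 0.0
```

Emit:
arm_command([
  [[5.7,-1.5,0,0,0,0],[3.6,-4.9,0,0,0,0],[3.6,-4.9,0,0,0,0],[3.6,-4.9,0,0,0,0],[3.6,-4.9,0,0,0,0]],
])

```text
time: 2.55
eef_pos: [0.4374, -0.1077, 0.2315]
eef_rot: [[0.89, 0.456, 0.001], [0.456, -0.89, -0.0], [0.001, 0.001, -1.0]]
force: [1.8, 0.0, 0.5]
width: -0.0
grasp_force: 0.0
```

Emit:
arm_command([
  [[3.6,-4.9,0,0,0,0],[3.6,-4.9,0,0,0,0],[3.6,-4.9,0,0,0,0],[3.6,-4.9,0,0,0,0],[3.6,-4.9,0,0,0,0]],
])

```text
time: 3.18
eef_pos: [0.4857, 0.1927, 0.2315]
eef_rot: [[0.89, 0.456, 0.001], [0.456, -0.89, -0.0], [0.001, 0.001, -1.0]]
force: [1.0, -0.5, 0.1]
width: 0.0001
grasp_force: 0.0
```

Emit:
arm_command([
  [[3.7,-4.6,0,0,0,0],[3.7,-4.6,0,0,0,0],[0,0,4,0,0,0],[0,0,4,0,0,0],[0,0,3,0,0,0]],
])

```text
time: 3.8
eef_pos: [0.5087, 0.3063, 0.1194]
eef_rot: [[0.89, 0.457, -0.001], [0.457, -0.89, -0.001], [-0.002, 0.0, -1.0]]
force: [0.2, -0.1, 0.1]
width: 0.0001
grasp_force: 0.0
```

Run:
```python
from h import *
p=robot.read_state()['eef_pos'];print(p)
im=[]
for n,q0 in(('top',(175,268)),('side',(333,342))):
    c=cap(n)
    k=np.array(q0)-50;a=cv2.resize(c['color'][k[1]:k[1]+100,k[0]:k[0]+100],None,fx=4,fy=4,interpolation=cv2.INTER_CUBIC)
    for P,col in((p,(0,0,255)),([.5094,.3093,.08],(0,255,0))):
        q=(px(c,P)-k)*4;cv2.circle(a,tuple(int(i) for i in q),3,col,-1)
    im.append(a)
cv2.imwrite('pics/r1.png',np.hstack(im))
```

```text
[0.50868338 0.30629081 0.1193707 ]
```

View pics/r1.png

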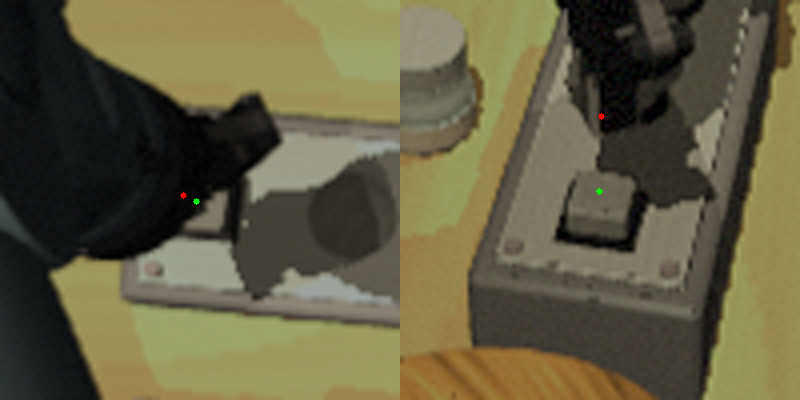

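The side view shows the closed fingertip (600,115 in the crop) right over the square key (600,190), with the target dot on the key's centre. I'll go down.

Emit:
arm_command([
  [[0.1,-0.2,1.5,0,0,0],[0,0,1.5,0,0,0],[0,0,0.6,0,0,0],[0,0,0.4,0,0,0],[0,0,0.2,0,0,0]],
])

```text
time: 4.53
eef_pos: [0.5095, 0.3085, 0.0794]
eef_rot: [[0.89, 0.456, 0.0], [0.456, -0.89, -0.0], [0.0, 0.0, -1.0]]
force: [-0.9, 0.3, 1.5]
width: 0.0003
grasp_force: 0.6
```

Emit:
arm_command([
  [[0,0,0.2,0,0,0],[0,0,0.1,0,0,0],[0,0,0,0,0,0]],
])

```text
time: 4.9
eef_pos: [0.5095, 0.3085, 0.0766]
eef_rot: [[0.89, 0.456, 0.0], [0.456, -0.89, 0.0], [0.0, 0.0, -1.0]]
force: [-0.9, -0.6, 2.9]
width: -0.0001
grasp_force: 1.4
```

Emit:
arm_command([
  [[0,0,0.2,0,0,0],[0,0,0.1,0,0,0],[0,0,0.1,0,0,0],[0,0,0,0,0,0]],
])

```text
time: 5.4
eef_pos: [0.5096, 0.3086, 0.073]
eef_rot: [[0.89, 0.456, 0.001], [0.456, -0.89, 0.0], [0.001, 0.0, -1.0]]
force: [-2.1, -0.8, 7.7]
width: 0.0002
grasp_force: 4.0
```

Emit:
arm_command([
  [[0,0,0.1,0,0,0],[0,0,0,0,0,0]],
])

```text
time: 5.65
eef_pos: [0.5096, 0.3085, 0.0728]
eef_rot: [[0.89, 0.456, 0.001], [0.456, -0.89, 0.0], [0.001, 0.0, -1.0]]
force: [-5.6, -2.1, 12.2]
width: -0.0
grasp_force: 6.6
```

Emit:
arm_command([
  [[0,0,-2,0,0,0],[0,0,-5,0,0,0],[0,0,-5,0,0,0],[-2.6,5,0,0,0,0],[-2.6,5,0,0,0,0]],
])

```text
time: 6.28
eef_pos: [0.5097, 0.1953, 0.1918]
eef_rot: [[0.889, 0.458, 0.003], [0.458, -0.889, 0.0], [0.003, 0.001, -1.0]]
force: [-0.8, -0.7, -0.6]
width: 0.0005
grasp_force: 0.0
```

Emit:
arm_command([
  [[-2.6,5,0,0,0,0],[-2.6,5,0,0,0,0],[-2.6,5,0,0,0,0],[-2.6,5,0,0,0,0],[-2.6,5,0,0,0,0]],
])

```text
time: 6.9
eef_pos: [0.5072, -0.0878, 0.191]
eef_rot: [[0.89, 0.456, 0.001], [0.456, -0.89, 0.0], [0.001, 0.0, -1.0]]
force: [0.6, 0.3, 0.8]
width: -0.0001
grasp_force: 0.0
```

Emit:
arm_command([
  [[-2.6,5,0,0,0,0],[-2.5,4.7,0,0,0,0],[0,0,4,0,0,0],[0,0,4,0,0,0],[0,0,0,0,0,0]],
])

```text
time: 7.52
eef_pos: [0.5031, -0.1942, 0.1079]
eef_rot: [[0.89, 0.456, -0.007], [0.456, -0.89, 0.004], [-0.004, -0.006, -1.0]]
force: [-1.2, 0.7, -0.3]
width: -0.0003
grasp_force: 0.0
```

Run:
```python
from h import *
p=robot.read_state()['eef_pos'];print(p)
im=[]
for n,q0 in(('top',(422,263)),('side',(350,213))):
    c=cap(n)
    k=np.array(q0)-50;a=cv2.resize(c['color'][k[1]:k[1]+100,k[0]:k[0]+100],None,fx=4,fy=4,interpolation=cv2.INTER_CUBIC)
    for P,col in((p,(0,0,255)),([.509,-.1947,.077],(0,255,0))):
        q=(px(c,P)-k)*4;cv2.circle(a,tuple(int(i) for i in q),3,col,-1)
    im.append(a)
cv2.imwrite('pics/r2.png',np.hstack(im))
```

```text
[ 0.50314234 -0.19423593  0.10794823]
```

View pics/r2.png

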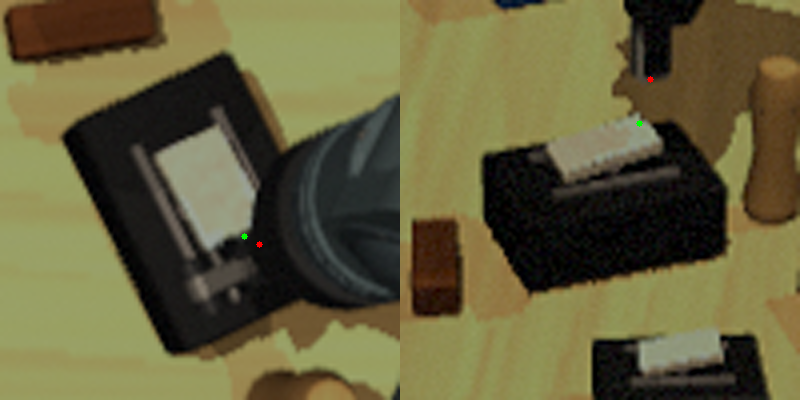

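The closed fingertip is over the rocker's raised end: the red dot is the tip at 0.108 m, and the green dot is the raised point at (639,123) in the side crop. The file handle is clear. I'll press slowly.

Emit:
arm_command([
  [[0,0,1,0,0,0],[0,0,0.8,0,0,0],[0,0,0.5,0,0,0],[0,0,0.2,0,0,0],[0,0,0,0,0,0]],
])

```text
time: 8.25
eef_pos: [0.506, -0.1956, 0.0862]
eef_rot: [[0.89, 0.456, -0.0], [0.456, -0.89, -0.0], [-0.0, -0.0, -1.0]]
force: [-0.5, 0.1, -0.1]
width: -0.0002
grasp_force: 0.0
```

Lateral position is good, 28 mm from the hinge. Continuing down.

Emit:
arm_command([
  [[0,0,0.5,0,0,0],[0,0,0.3,0,0,0],[0,0,0.2,0,0,0],[0,0,0.2,0,0,0],[0,0,0,0,0,0]],
])

```text
time: 8.88
eef_pos: [0.506, -0.1956, 0.0742]
eef_rot: [[0.89, 0.456, 0.0], [0.456, -0.89, 0.0], [0.0, 0.0, -1.0]]
force: [0.3, 0.1, 1.0]
width: -0.0001
grasp_force: 0.1
```

Emit:
arm_command([
  [[0,0,0.2,0,0,0],[0,0,0.2,0,0,0],[0,0,0,0,0,0]],
])

```text
time: 9.25
eef_pos: [0.506, -0.1957, 0.0702]
eef_rot: [[0.89, 0.456, -0.0], [0.456, -0.89, -0.0], [-0.0, 0.0, -1.0]]
force: [-1.4, -0.7, 2.1]
width: -0.0001
grasp_force: 0.9
```

Emit:
arm_command([
  [[0,0,0.1,0,0,0],[0,0,0.1,0,0,0],[0,0,0,0,0,0]],
])

```text
time: 9.62
eef_pos: [0.5059, -0.1957, 0.0682]
eef_rot: [[0.89, 0.456, -0.0], [0.456, -0.89, -0.0], [-0.0, 0.0, -1.0]]
force: [-3.4, -0.6, 2.5]
width: 0.0003
grasp_force: 1.7
```

Emit:
arm_command([
  [[0,0,0.1,0,0,0],[0,0,0,0,0,0]],
])

```text
time: 9.88
eef_pos: [0.5059, -0.1958, 0.0676]
eef_rot: [[0.89, 0.456, -0.0], [0.456, -0.89, -0.001], [-0.0, 0.0, -1.0]]
force: [-4.1, -1.9, 6.1]
width: -0.0003
grasp_force: 3.4
```

Emit:
arm_command([
  [[0,0,0.1,0,0,0],[0,0,0,0,0,0]],
])

```text
time: 10.12
eef_pos: [0.506, -0.1958, 0.0674]
eef_rot: [[0.89, 0.456, 0.0], [0.456, -0.89, -0.001], [-0.0, 0.001, -1.0]]
force: [-5.4, 0.3, 11.5]
width: -0.0001
grasp_force: 6.3
```

Hard stop reached. I'll lift, move over to the start button and check the rocker on the way.

Emit:
arm_command([
  [[0,0,-1,0,0,0],[0,0,-4,0,0,0],[0,0,-5,0,0,0],[2.6,-5.3,0,0,0,0],[2.6,-5.3,0,0,0,0]],
])

```text
time: 10.75
eef_pos: [0.5054, -0.0764, 0.1674]
eef_rot: [[0.891, 0.455, 0.004], [0.455, -0.891, 0.001], [0.004, 0.001, -1.0]]
force: [0.5, 0.1, -0.8]
width: 0.0001
grasp_force: 0.0
```

Emit:
arm_command([
  [[2.6,-5.3,0,0,0,0],[2.6,-5.3,0,0,0,0],[2.6,-5.3,0,0,0,0],[2.6,-5.4,0,0,0,0],[0,0,0,0,0,0]],
])

```text
time: 11.38
eef_pos: [0.4991, 0.1639, 0.1663]
eef_rot: [[0.887, 0.463, 0.001], [0.463, -0.887, 0.002], [0.002, -0.002, -1.0]]
force: [-0.8, -0.2, 0.5]
width: 0.0004
grasp_force: 0.0
```

Run:
```python
from h import *
p=robot.read_state()['eef_pos'];print(p)
im=[]
for n,q0 in(('top',(422,263)),('side',(350,213)),('top',(250,275)),('side',(348,287))):
    c=cap(n)
    k=np.array(q0)-35;a=cv2.resize(c['color'][k[1]:k[1]+70,k[0]:k[0]+70],(280,280),interpolation=cv2.INTER_CUBIC)
    for P,col in(([p[0],p[1],.08],(0,0,255)),([.4991,.1597,.08],(0,255,0))):
        q=(px(c,P)-k)*4;cv2.circle(a,tuple(int(i) for i in q),3,col,-1)
    im.append(a)
cv2.imwrite('pics/r3.png',np.vstack([np.hstack(im[:2]),np.hstack(im[2:])]))
```

```text
[0.49905808 0.16389872 0.16634127]
```

View pics/r3.png

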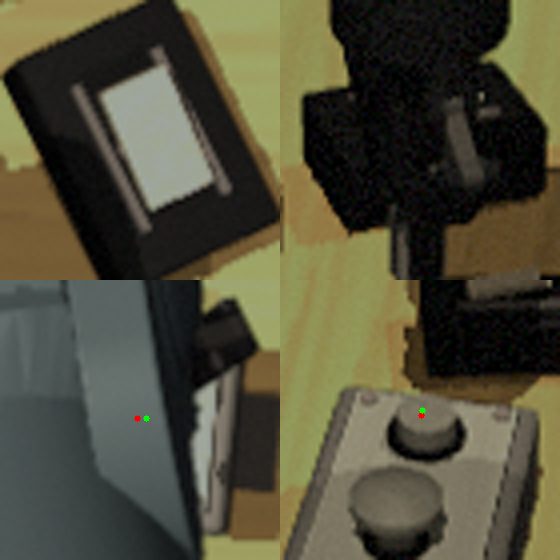

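The top view shows the rocker plate changed, evenly lit and shifted towards the robot. The side view is blocked by the hand, so I'll step aside once to confirm it is fully over before start.

Emit:
arm_command([
  [[-4.5,-2.3,0,0,0,0],[-4.5,-2.3,0,0,0,0],[0,0,0,0,0,0]],
])

```text
time: 11.95
eef_pos: [0.3935, 0.1575, 0.1652]
eef_rot: [[0.891, 0.455, -0.005], [0.455, -0.891, -0.001], [-0.005, -0.001, -1.0]]
force: [0.3, -0.1, 0.5]
width: -0.0001
grasp_force: 0.0
```

Run:
```python
from h import *
print(robot.read_state()['eef_pos'])
s0=cv2.imread('pics/side0.png');im=[]
for c in(s0,cap('side')['color']):
    im.append(cv2.resize(c[170:245,300:400],(400,300),interpolation=cv2.INTER_CUBIC))
cv2.imwrite('pics/r4.png',np.hstack(im))
```

```text
[0.39351394 0.1574889  0.16524027]
```

View pics/r4.png

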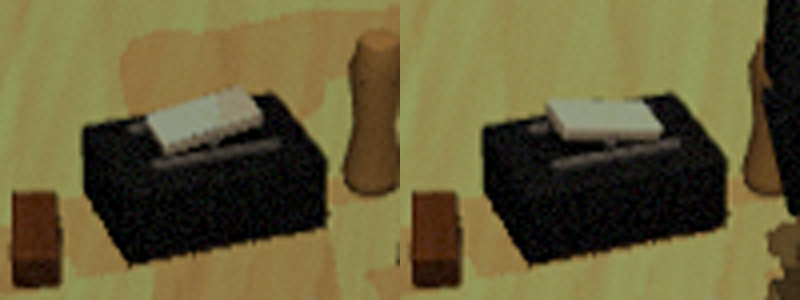

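The rocker is tipped over (before on the left, after on the right; its right end at (650,130) is now down) and the box has not moved. Going back to press start.

Emit:
arm_command([
  [[4.5,2.3,0,0,0,0],[4.5,2.3,0,0,0,0],[0,0,3,0,0,0],[0,0,3,0,0,0],[0,0,0,0,0,0]],
])

```text
time: 12.62
eef_pos: [0.4989, 0.1581, 0.1042]
eef_rot: [[0.891, 0.454, -0.004], [0.454, -0.891, -0.001], [-0.004, -0.001, -1.0]]
force: [-0.0, 0.3, 1.1]
width: -0.0
grasp_force: 0.0
```

Emit:
arm_command([
  [[0,0,0.8,0,0,0],[0,0,0.8,0,0,0],[0,0,0.6,0,0,0],[0,0,0.3,0,0,0],[0,0,0.2,0,0,0]],
])

```text
time: 13.25
eef_pos: [0.4992, 0.1595, 0.0793]
eef_rot: [[0.89, 0.457, 0.0], [0.457, -0.89, -0.0], [-0.0, 0.0, -1.0]]
force: [-1.3, 1.4, 2.1]
width: 0.0002
grasp_force: 0.6
```

Emit:
arm_command([
  [[0,0,0.2,0,0,0],[0,0,0.1,0,0,0],[0,0,0,0,0,0]],
])

```text
time: 13.62
eef_pos: [0.4992, 0.1595, 0.0764]
eef_rot: [[0.89, 0.456, -0.0], [0.456, -0.89, 0.0], [-0.0, -0.0, -1.0]]
force: [-1.6, -0.1, 1.9]
width: 0.0001
grasp_force: 1.4
```

Emit:
arm_command([
  [[0,0,0.2,0,0,0],[0,0,0.1,0,0,0],[0,0,0.1,0,0,0],[0,0,0,0,0,0]],
])

```text
time: 14.12
eef_pos: [0.4994, 0.1595, 0.073]
eef_rot: [[0.89, 0.456, 0.0], [0.456, -0.89, 0.0], [0.0, 0.0, -1.0]]
force: [-3.4, -0.7, 8.1]
width: -0.0002
grasp_force: 4.5
```

Emit:
arm_command([
  [[0,0,0.1,0,0,0],[0,0,0,0,0,0]],
])

```text
time: 14.38
eef_pos: [0.4994, 0.1595, 0.0728]
eef_rot: [[0.89, 0.456, 0.001], [0.456, -0.89, 0.0], [0.001, 0.0, -1.0]]
force: [-5.9, -1.0, 15.2]
width: -0.0002
grasp_force: 7.7
```

Fully in at the hard stop. Lifting clear.

Emit:
arm_command([
  [[0,0,-1,0,0,0],[0,0,-4,0,0,0],[0,0,-5,0,0,0],[0,0,0,0,0,0],[0,0,0,0,0,0]],
])

```text
time: 15.0
eef_pos: [0.4995, 0.1594, 0.1709]
eef_rot: [[0.89, 0.456, 0.0], [0.456, -0.89, -0.0], [0.0, 0.0, -1.0]]
force: [-0.2, -0.3, -0.1]
width: -0.0003
grasp_force: 0.0
```

Run:
```python
from h import *
s=robot.read_state();print(s['eef_pos'],s['force'],s['qd']); print(robot.finish_job())
```

```text
[0.49945703 0.15938826 0.17086823] [-0.21550824 -0.27629493 -0.05748149] [ 0.00035022  0.01516596 -0.03229003 -0.00130187  0.00087961  0.00036886]
the job is handed in; nothing more can be done
None
```

I pressed reset fully in, tipped the extractor rocker right over, pressed start fully in, lifted clear of everything, and handed the job in at about 15 s; the result of the judging was not shown.

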